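# Weigh the film can from behind the archive cases

## Task

In the white tray a flat round film can is hemmed in by a square case, a tube and a broad case: stand these three upright on the grey mat, leaving the can alone until all three are there, and only then set the can gently down in the middle of the scale's round pan. With the can on the scale, put the square case, the tube and the broad case back into the tray, each exactly where it stood at the start, upright and with the cases square to the tray again. Keep all four upright throughout and do not disturb the eraser.

Things in the scene. Friction and masses are not known exactly. Their poses are not given: they have to be found in the camera images.
- can: The wanted thing: flat round metal film can, 60 mm across and 32 mm high, bare metal, standing in the far half of the tray with the three tall things in front and on both sides of it. About 0.18 kg. Origin at the centre of its underside, z up its axis; grip it across its diameter, near the floor.
- square_case: Tall upright slide case of grey board, 50 x 50 mm in plan and 125 mm high, paper label on top; about 0.16 kg. Origin at the centre of its underside, x and y normal to its sides, z up. It starts standing in the tray within 0.1 rad of square to it.
- tube: Upright brown cardboard map tube with white end caps, 50 mm across and 115 mm high; about 0.12 kg. Origin at the centre of its underside, z up its axis. It starts standing in the tray.
- broad_case: Broad upright slide case of grey board, 40 mm thick along its x, 80 mm wide along its y, 105 mm high, paper label on top; about 0.18 kg. Origin at the centre of its underside, z up; grip it across the 40 mm. It starts standing in the tray, its x within 0.1 rad of the tray's x.
- tray: Fixed white open tray (an upturned carton lid), 260 mm along its x, 320 mm along its y, walls 30 mm high and 5 mm thick, inner floor 5 mm above the table. Origin at the centre of its underside, x pointing away from the robot (turned up to 0.25 rad). The can stands near (45, 0) mm in it, the three tall things near (-45, 0), (35, 100) and (35, -100) mm, in an order that changes.
- mat: Fixed grey mat, the side area, empty at the start: 280 mm along its x, 160 mm along its y, 4 mm thick. Origin at the centre of its underside (its top is 4 mm above it). It lies to the left or the right of the tray, the scale on the other side. There is room for the three tall things side by side, 90 mm apart along its x.
- scale: Fixed white bench scale, 170 x 150 mm, with a round flat steel pan 116 mm across over its centre. Origin at the centre of its underside; the top of the pan is 45 mm above it, its centre straight above the origin. The pan does not move.
- eraser: White eraser with a blue sleeve, 20 x 40 x 12 mm, lying loose in a near corner of the tray. Not part of the job. Origin at the centre of its underside.
Not all that is in view belongs to the job. Leave any green look-alike of the square_case alone. Leave any blue look-alike of the broad_case alone.

How it is judged (in metres and radians):
On the way, in this order (a step that is already met when the one before it is completed fails the run):
1. the square case, tube and broad case all stand on the mat, released, and the can has not been moved (x of square_case in the frame of mat between -0.14 and 0.14 m and y of square_case in the frame of mat between -0.08 and 0.08 m and z of square_case in the frame of mat between -0.002 and 0.012 m and angle between each of square_case, tube, broad_case's own z axis and vertical below 0.12 rad and linear speed of each of square_case, tube, broad_case below 0.02 m/s and angular speed of each of square_case, tube, broad_case below 0.2 rad/s and contact force between the fingers and square_case below 0.3 N and x of tube in the frame of mat between -0.14 and 0.14 m and y of tube in the frame of mat between -0.08 and 0.08 m and z of tube in the frame of mat between -0.002 and 0.012 m and contact force between the fingers and tube below 0.3 N and x of broad_case in the frame of mat between -0.14 and 0.14 m and y of broad_case in the frame of mat between -0.08 and 0.08 m and z of broad_case in the frame of mat between -0.002 and 0.012 m and contact force between the fingers and broad_case below 0.3 N and distance of can from where it was at the start of the episode below 0.015 m), for 0.2 s.
2. the can stands in the middle of the scale's pan, released, while the three others are still on the mat (horizontal distance between can and scale below 0.015 m and z of can in the frame of scale between 0.04 and 0.05 m and angle between can's own z axis and vertical below 0.1 rad and linear speed of can below 0.02 m/s and angular speed of can below 0.2 rad/s and contact force between the fingers and can below 0.3 N and x of square_case in the frame of mat between -0.14 and 0.14 m and y of square_case in the frame of mat between -0.08 and 0.08 m and z of square_case in the frame of mat between -0.002 and 0.012 m and angle between each of square_case, tube, broad_case's own z axis and vertical below 0.12 rad and x of tube in the frame of mat between -0.14 and 0.14 m and y of tube in the frame of mat between -0.08 and 0.08 m and z of tube in the frame of mat between -0.002 and 0.012 m and x of broad_case in the frame of mat between -0.14 and 0.14 m and y of broad_case in the frame of mat between -0.08 and 0.08 m and z of broad_case in the frame of mat between -0.002 and 0.012 m), for 0.2 s.
At the end, for the whole second after the job is handed in: Can released on the pan within 15 mm of its middle; square case, tube and broad case each released, at rest, upright within 0.1 rad and within 15 mm of where it started; the cases within 0.25 rad of square to the tray, the broad one with its thickness along the tray's x (horizontal distance between can and scale below 0.015 m and z of can in the frame of scale between 0.04 and 0.05 m and angle between each of can, square_case, tube, broad_case's own z axis and vertical below 0.1 rad and linear speed of each of can, square_case, tube, broad_case below 0.02 m/s and angular speed of each of can, square_case, tube, broad_case below 0.2 rad/s and contact force between the fingers and can below 0.3 N and distance of each of square_case, tube, broad_case from where it was at the start of the episode below 0.015 m and contact force between the fingers and square_case below 0.3 N and contact force between the fingers and tube below 0.3 N and contact force between the fingers and broad_case below 0.3 N and (angle between the x axis of square_case and the x axis of tray, either way round below 0.25 rad or angle between the x axis of square_case and the y axis of tray, either way round below 0.25 rad) and angle between the x axis of broad_case and the x axis of tray, either way round below 0.25 rad); the robot touches nothing.
It fails at once if the can or one of the three tall things is tipped over (more than 0.5 rad) (angle between any of square_case, tube, broad_case, can's own z axis and vertical above 0.5 rad).
It fails at once if the eraser in the tray is disturbed (moved more than 25 mm) (distance of eraser from where it was at the start of the episode above 0.025 m).
It fails at once if the can hits the scale hard (over 40 N) (contact force between can and scale above 40 N).
It also fails if it takes over 144 s, if anything falls off the work surface, if the arm or the gripper's body presses on something with over 40 N, if the wrist force passes 120 N, or if a joint passes its speed limit or range.

## Robot

A 6-joint arm with a two-finger parallel gripper is mounted at the origin on the work surface. World frame = base frame: x ahead of the robot, y to its left, z up, the work surface at z = 0. Lengths are in mm, angles in rad, forces in N, time in s.
With the tool pointing down it reaches from about 425 to 1125 mm from the base axis. Payload 14.9 kg.
Tool frame: the origin (TCP) lies on the centre line of the jaws, within the pads' length; the fingertips stand 8 mm ahead of it and the grasp point (between the pads) lies 11 mm behind it; y points along the fingers, x is the direction in which the jaws open and shut, and the axes are right-handed (so a half turn about y gives the same grasp; the last joint's range is limited). The gripper opens to 91 mm and grips with 3 to 60 N. Pads are 32 mm wide; open, the fingers measure 118 mm over their backs; the gripper's body (76 mm by 178 mm) begins 60 mm behind the grasp point.
Start: joints at [-1.151, 0.379, 1.734, -0, 1.028, -0.033], TCP at [306.237, -629.473, 221.932] pointing down, gripper open.
Joint ranges: [-2.77, 2.77], [-0.74, 2.19], [0, 2.66], [-1.06, 4.2], [0.31, 2.87], [-3.08, 3.08]. Speed limits (rad/s): [1.89, 1.89, 2.39, 3.14, 3.14, 3.14].

## Interface

Orientations are given as a rotation vector (axis times angle).
In Python, from rig import robot gives the robot as it stands. The module is installed in compiled form; this text tells all that it offers.
- The arm moves only by the tool apply_moves, never from a script. Its argument "steps" is a list of rows, each a list of 7 numbers: the opening, from -1 (shut) to 1 (fully open), then the shift along the tool's x, y, z in units of 30 mm (1.0 is 30 mm), then the turn, a rotation vector about the tool's x, y, z in units of 5 degrees (1.0 is 5 degrees). A call has exactly 5 rows; each row shifts and turns the commanded pose from where the row before left it, along the tool's axes as they then stand; what a row does not reach is not made up. A row lasts 1/10 s, in which the tool goes at most 50 mm and 8.59 degrees, less where a joint would pass 70% of its speed; a pose out of reach is approached as far as the arm can. A call is refused whole if a number of a shift passes 1 or a number of a turn 1, either way. A call with a gripper value outside its range is refused whole. The fingers move at their own pace and stop on an object; "squeeze" is the grip in N (left out, the last holds). Time passes only in rows, so rows that do not move let the fingers close, or fill a call up. It gives the time, the measured TCP pose, the force and the opening at its end, in the units of the state.
- robot.state(): the state, without advancing time (a new reading comes with each control period).
- robot.read_camera(name): name is "scene" or "top" or "wrist"; returns a dict with "color" (400x640x3 uint8, red, green, blue), "z_map" (400x640 float32, mm along the optical axis (not along the pixel's ray), 0 where there is no reading), "K" (3x3 intrinsics, pixels), "rvec" (rotation vector, rad) and "tvec" (3), from world to camera coordinates, as OpenCV has them; the wrist camera has in their place "T_tool_cam" (4x4, takes a point from camera to tool coordinates, whose origin is the TCP and whose axes are the tool frame's). Camera axes: x right, y down, z forward; pixel columns grow to the right and rows downward; lengths in mm; the calibration is good to about 2 mm. A picture is of the moment at which its call begins: read the wrist's pose just before it.
- robot.finish_job(): hands the job in, once; it reports no verdict.
The state is a dict: "clock": time; "joints": joint angles; "qd": joint speeds; "joint_efforts": joint torques, N m; "eef_pos": TCP position; "tool_rot": TCP orientation; "contact_force": force on the tool from outside, world axes, zero at the start; "ft_torque": the same for the moment, N m; "opening": opening from 0.0 (shut) to 1.0 (fully open).
Only numpy, scipy, OpenCV 4.12 (cv2) and the standard library are available. Lean on these libraries where they do the work, as an engineer would, in place of code of your own. Each camera call takes 0.05 s, during which the arm holds its last target. There are 200 camera calls.

## Working session

There is one attempt and no reset: what is moved stays moved. The work goes in short steps, Python scripts to look and compute and a tool call to move; the robot and the scene stay as the last step left them, time stands still between calls to the robot, and variables do not carry over. Pictures are saved under pics/ and viewed, about 12 in all and at most 16, crops included, and the job is handed in when it is done.

Besides the shell and the picture viewer there is one more tool, called after ">>>" as name(argument=value, ...) on one line, values as JSON. apply_moves: Moves the arm, as the interface text tells. Its arguments: {"type":"object","properties":{"steps":{"type":"array"},"squeeze":{"type":"number"}},"required":["steps"]}

```bash
mkdir -p pics
python3 - <<'E'
from rig import robot
import cv2,numpy as np
print(robot.state())
for n in("scene","top"):
    c=robot.read_camera(n); np.savez(n+".npz",**c)
    cv2.imwrite(f"pics/{n}0.png",c["color"][:,:,::-1]); print(n,c["K"].tolist(),c["rvec"],c["tvec"])
    print((c["z_map"]>0).mean())
print(robot.read_camera("wrist")["T_tool_cam"])
E
```

```text
{'clock': 0.0, 'joints': array([-1.15127656e+00,  3.79354498e-01,  1.73479695e+00, -7.78275151e-06,
        1.02851575e+00, -3.33052780e-02]), 'qd': array([ 0.0004796 , -0.0010674 ,  0.00082914,  0.00029515,  0.00119122,
       -0.00018046]), 'joint_efforts': array([-3.54293792e-03, -7.63743424e+01, -4.34370482e+01,  6.48578955e-02,
        4.24961618e-02, -1.02298038e-04]), 'eef_pos': array([ 306.08311355, -629.09148742,  221.31804951]), 'tool_rot': array([-1.38942903,  0.87017449, -0.8687068 ]), 'contact_force': array([-0.79691071,  0.2413482 , -0.05014533]), 'ft_torque': array([-0.00208593,  0.01174317, -0.0073326 ]), 'opening': 0.9986770501164511}
scene [[483.7084952758553, 0.0, 318.34656562075025], [0.0, 483.7084952758553, 199.00555320354104], [0.0, 0.0, 1.0]] [ 2.03854671  1.08016884 -0.50272073] [-285.00547656 -243.3549784  1453.69084178]
0.99604296875
top [[428.779136165308, 0.0, 315.2592060643033], [0.0, 428.779136165308, 203.77926135007283], [0.0, 0.0, 1.0]] [ 2.18200393 -2.13023474  0.1519365 ] [ -7.9019849  504.16905159 901.67543322]
0.9959765625
[[ 9.99998187e-01  8.29732831e-04 -1.71415499e-03  4.27669756e-01]
 [ 1.87238175e-03 -2.63974038e-01  9.64527968e-01 -1.62029553e+02]
 [ 3.47808107e-04 -9.64529429e-01 -2.63975113e-01  7.42355537e+01]
 [ 0.00000000e+00  0.00000000e+00  0.00000000e+00  1.00000000e+00]]
```

View pics/top0.png

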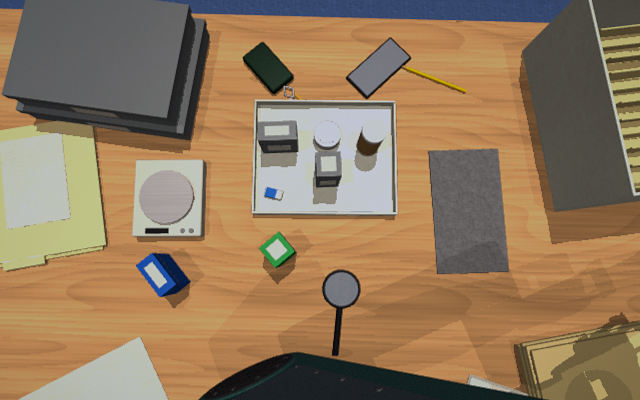

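View pics/scene0.png

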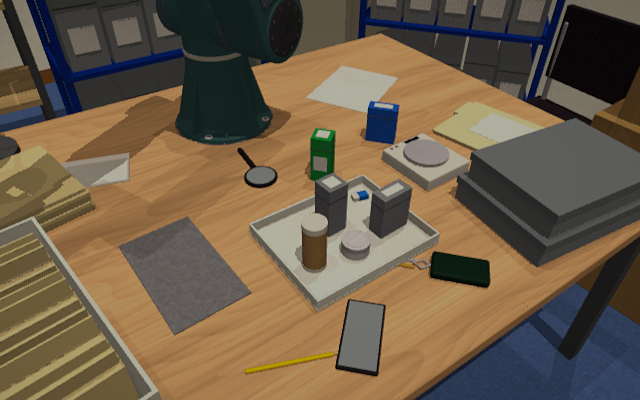

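Top view: tray at (252-396, 100-215), containing the broad case (278,136), square case (328,168), tube (370,140), can (327,134) and eraser (273,193). The scale pan is at (166,197) on the left and the mat at (468,211) on the right. The green (277,249) and blue (162,273) look-alikes are outside the tray and stay untouched. The grey case in the tray with a 50x50 top is the wanted square case; the wide grey one is the broad case.

```bash
cat > h.py <<'E'
import numpy as np,cv2
from scipy.spatial.transform import Rotation as Ro
def cloud(c):
    z=c["z_map"];v,u=np.mgrid[:400,:640];K=c["K"]
    p=np.stack([(u-K[0,2])/K[0,0]*z,(v-K[1,2])/K[1,1]*z,z],-1)
    R=Ro.from_rotvec(c["rvec"]).as_matrix();P=(p-c["tvec"])@R
    P[z==0]=np.nan; return P
def rect(q): return cv2.minAreaRect(q[:,:2].astype(np.float32))
def blobs(P,zlo,zhi,box,mn=30):
    m=(P[...,2]>zlo)&(P[...,2]<zhi); b=np.zeros(m.shape,bool); b[box[1]:box[3],box[0]:box[2]]=1
    n,l,s,_=cv2.connectedComponentsWithStats((m&b).astype(np.uint8))
    return [(s[i,:4],P[l==i]) for i in range(1,n) if s[i,4]>mn]
E
python3 - <<'E'
from h import *
c=dict(np.load("top.npz"));P=cloud(c)
print("table z",np.nanmedian(P[230:330,540:600,2]) if 0 else np.nanmedian(P[300:320,400:440,2]))
for nm,zl,zh,box in[("tall",95,140,(245,95,405,300)),("can",28,44,(305,115,345,152)),("pan",41,50,(130,155,210,242)),("rim",25,36,(245,95,405,220)),("blue",95,120,(130,245,200,305))]:
    for s,q in blobs(P,zl,zh,box):
        (cx,cy),wh,a=rect(q); print(nm,s,len(q),"mean",q.mean(0).round(1),"rect",round(cx,1),round(cy,1),np.round(wh,1),round(a,1), "zmed",np.median(q[:,2]).round(1))
# mat by colour
hsv=cv2.cvtColor(c["color"],cv2.COLOR_RGB2HSV);m=(hsv[...,1]<60)&(hsv[...,2]<160);b=np.zeros_like(m);b[140:285,420:515]=1
q=P[m&b];print("mat",rect(q),np.median(q[:,2]))
s=np.load("top.npz")
R=Ro.from_rotvec([-1.38942903,0.87017449,-0.8687068]).as_matrix();print(R.round(3))
crop=c["color"][95:260,120:410,::-1];cv2.imwrite("pics/crop.png",cv2.resize(crop,None,fx=2.7,fy=2.7))
# eraser
m=(hsv[...,0]>100)&(hsv[...,0]<130)&(hsv[...,1]>120);b[:]=0;b[180:205,255:290]=1;print("eraser",np.nanmedian(P[m&b],0))
E
```

```text
table z 1.0849655900332045
tall [361 118  26  28] 557 mean [ 644.  -110.1  119.2] rect 646.2 -111.1 [50.4 49.5] 4.4 zmed 120.7
tall [257 120  40  23] 813 mean [642.3  86.7 109.6] rect 644.4 87.2 [42.1 80.2] 4.1 zmed 110.1
tall [315 151  27  29] 718 mean [569.6 -18.9 128.1] rect 572.5 -19.0 [51.  50.3] 4.2 zmed 130.5
tall [259 232  37  36] 699 mean [401.4  76.9 124.7] rect 401.9 77.3 [50.6 50.4] 41.2 zmed 125.6
can [314 120  27  28] 590 mean [661.6 -18.4  37.3] rect 663.3 -18.3 [61.6 58. ] 1.4 zmed 37.5
pan [139 170  55  53] 2236 mean [511.3 325.9  45.3] rect 512.4 325.9 [114.2 114.7] 1.9 zmed 45.3
rim [252  99 146 116] 1302 mean [615.5 -13.8  29.7] rect 614.0 -14.1 [260.9 320.6] 1.0 zmed 29.9
rim [315 140  24   8] 42 mean [638.6 -13.   31.4] rect 639.6 -17.4 [51.7 14.6] 87.4 zmed 31.5
blue [136 253  42  44] 902 mean [347.5 313.2 105.2] rect 347.8 314.7 [80.7 40.8] 40.4 zmed 105.5
mat ((503.6495056152344, -339.744140625), (280.1719665527344, 159.76426696777344), 3.3963332176208496) nan
[[ 0.438 -0.     0.899]
 [-0.899  0.001  0.438]
 [-0.001 -1.     0.   ]]
eraser [530.03005111 105.19586343  17.76625117]
```

View pics/crop.png

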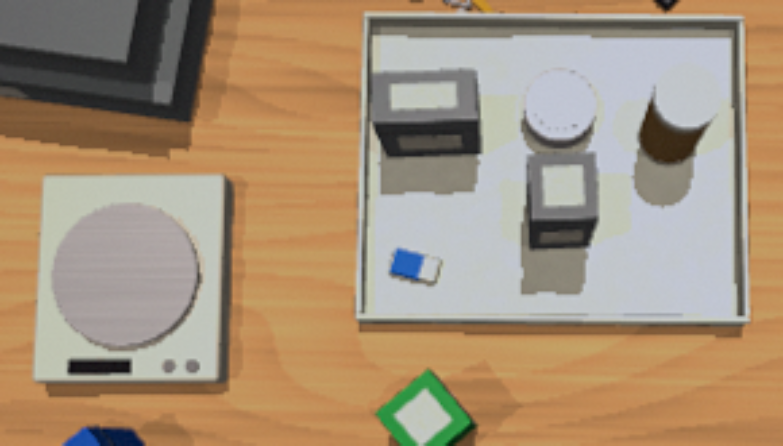

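Identified: broad case (644,87), square case (572,-19), tube (646,-111) and can (663,-18), all in mm and all inside the tray. I'll hold the jaws along the cases' x (yaw 4.2°) for everything, so I turn first.

>>> apply_moves(steps=[[1,0,0,0,0,-0.91,0],[1,0,0,0,0,-0.91,0],[1,0,0,0,0,-0.91,0],[1,0,0,0,0,-0.91,0],[1,0,0,0,0,-0.91,0]], squeeze=20)

```text
clock: 0.65
eef_pos: [306.2, -629.3, 221.6]
tool_rot: [-1.497, 0.562, -0.561]
contact_force: [-1.2, 0.6, 0.2]
opening: 1.0
```

>>> apply_moves(steps=[[1,0,0,0,0,-0.91,0],[1,0,0,0,0,-0.91,0],[1,0,0,0,0,-0.91,0],[1,0,0,0,0,-0.91,0],[1,0,0,0,0,-0.91,0]])

```text
clock: 1.15
eef_pos: [306.2, -629.3, 221.6]
tool_rot: [-1.556, 0.252, -0.251]
contact_force: [0.8, -0.6, 0.7]
opening: 1.0
```

>>> apply_moves(steps=[[1,0,0,0,0,-0.91,0],[1,0,0,0,0,-0.91,0],[1,0,0,0,0,-0.91,0],[1,0,0,0,0,-0.91,0],[1,0,0,0,0,-0.91,0]])

```text
clock: 1.65
eef_pos: [306.2, -629.3, 221.7]
tool_rot: [-1.57, -0.06, 0.06]
contact_force: [0.4, -0.2, -0.3]
opening: 0.999
```

```bash
cat >> h.py <<'E'
def go(x,y,z):
    from rig import robot
    s=robot.state();R=Ro.from_rotvec(s["tool_rot"]).as_matrix()
    d=R.T@(np.array([x,y,z])-s["eef_pos"])
    print("t",round(s["clock"],2),"pos",s["eef_pos"].round(1),"yaw",np.degrees(np.arctan2(R[1,0],R[0,0])).round(2),"down",R[:,1].round(3),"open",round(s["opening"],3),"F",s["contact_force"].round(1),"j6",s["joints"][5].round(2),"UNITS",(d/30).round(3))
E
python3 -c "
from h import *
go(646.2,-111.1,180)"
```

```text
t 1.65 pos [ 306.2 -629.3  221.7] yaw 4.38 down [-0.  0. -1.] open 0.999 F [ 0.4 -0.2 -0.3] j6 -1.23 UNITS [12.621  1.393 16.357]
```

>>> apply_moves(steps=[[1,0.631,0.07,0.818,0,0,0],[1,0.631,0.07,0.818,0,0,0],[1,0.631,0.07,0.818,0,0,0],[1,0.631,0.07,0.818,0,0,0],[1,0.631,0.07,0.818,0,0,0]])

```text
clock: 2.15
eef_pos: [392.1, -499.0, 211.2]
tool_rot: [-1.57, -0.057, 0.058]
contact_force: [0.3, -0.4, 0.1]
opening: 0.999
```

>>> apply_moves(steps=[[1,0.631,0.07,0.818,0,0,0],[1,0.631,0.07,0.818,0,0,0],[1,0.631,0.07,0.818,0,0,0],[1,0.631,0.07,0.818,0,0,0],[1,0.631,0.07,0.818,0,0,0]])

```text
clock: 2.65
eef_pos: [477.5, -369.7, 200.7]
tool_rot: [-1.57, -0.057, 0.058]
contact_force: [-0.2, 0.2, -0.3]
opening: 1.0
```

>>> apply_moves(steps=[[1,0.631,0.07,0.818,0,0,0],[1,0.631,0.07,0.818,0,0,0],[1,0.631,0.07,0.818,0,0,0],[1,0.631,0.07,0.818,0,0,0],[1,0.631,0.07,0.818,0,0,0]])

```text
clock: 3.15
eef_pos: [563.0, -240.4, 190.3]
tool_rot: [-1.57, -0.057, 0.058]
contact_force: [0.6, -0.7, -0.5]
opening: 1.001
```

>>> apply_moves(steps=[[1,0.631,0.07,0.818,0,0,0],[1,0.631,0.07,0.818,0,0,0],[1,0.631,0.07,0.818,0,0,0],[1,0.631,0.07,0.818,0,0,0],[1,0.631,0.07,0.818,0,0,0]])

```text
clock: 3.65
eef_pos: [648.4, -111.1, 179.7]
tool_rot: [-1.57, -0.057, 0.058]
contact_force: [0.7, 0.5, 0.2]
opening: 0.998
```

```bash
python3 -c "
from h import *
go(646.2,-111.1,75)"
```

```text
t 3.65 pos [ 648.4 -111.1  179.7] yaw 4.2 down [-0.  0. -1.] open 0.998 F [0.7 0.5 0.2] j6 -0.28 UNITS [-0.073  3.49   0.005]
```

>>> apply_moves(steps=[[1,-0.073,0.7,0,0,0,0],[1,0,0.7,0,0,0,0],[1,0,0.7,0,0,0,0],[1,0,0.7,0,0,0,0],[1,0,0.7,0,0,0,0]])

```text
clock: 4.15
eef_pos: [645.6, -112.4, 73.9]
tool_rot: [-1.57, -0.057, 0.058]
contact_force: [-0.2, 1.0, 0.2]
opening: 0.998
```

```bash
python3 -c "
from h import *
from rig import robot
go(646.2,-111.1,75)
c=robot.read_camera('wrist');cv2.imwrite('pics/w1.png',c['color'][:,:,::-1])"
```

```text
t 4.15 pos [ 645.6 -112.4   73.9] yaw 4.2 down [-0.  0. -1.] open 0.998 F [-0.2  1.   0.2] j6 -0.28 UNITS [ 0.023 -0.036  0.04 ]
```

View pics/w1.png

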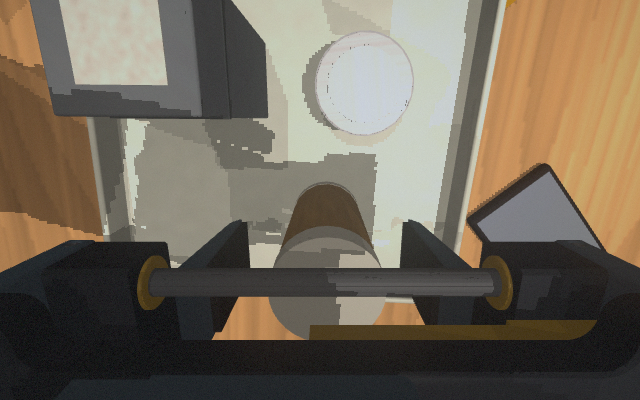

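The tube (cap at u 272-380) sits centred between the open fingers (248 and 400), so I'm closing.

>>> apply_moves(steps=[[-1,0,0,0,0,0,0],[-1,0,0,0,0,0,0],[-1,0,0,0,0,0,0],[-1,0,0,0,0,0,0],[-1,0,0,0,0,0,0]], squeeze=20)

```text
clock: 4.7
eef_pos: [646.1, -112.5, 75.6]
tool_rot: [-1.57, -0.058, 0.057]
contact_force: [-0.1, -0.3, 0.4]
opening: 0.591
```

>>> apply_moves(steps=[[-1,0,0,0,0,0,0],[-1,0,0,0,0,0,0],[-1,0,-0.3,0,0,0,0],[-1,0,-0.5,0,0,0,0],[-1,0,-0.7,0,0,0,0]])

```text
clock: 5.2
eef_pos: [645.3, -112.4, 120.6]
tool_rot: [-1.57, -0.057, 0.058]
contact_force: [0.6, 0.6, -0.4]
opening: 0.549
```

>>> apply_moves(steps=[[-1,0,-0.7,0,0,0,0],[-1,0,-0.7,0,0,0,0],[-1,0,0,0,0,0,0],[-1,0,0,0,0,0,0],[-1,0,0,0,0,0,0]])

```text
clock: 5.7
eef_pos: [645.2, -112.3, 161.1]
tool_rot: [-1.57, -0.057, 0.058]
contact_force: [-0.2, 0.6, -0.7]
opening: 0.548
```

```bash
python3 -c "
from h import *
go(409,-345,161)"
```

```text
t 5.7 pos [ 645.2 -112.3  161.1] yaw 4.19 down [-0.001  0.    -1.   ] open 0.548 F [-0.2  0.6 -0.7] j6 -0.28 UNITS [-8.418  0.011 -7.159]
```

>>> apply_moves(steps=[[-1,-0.561,0,-0.477,0,0,0],[-1,-0.561,0,-0.477,0,0,0],[-1,-0.561,0,-0.477,0,0,0],[-1,-0.561,0,-0.477,0,0,0],[-1,-0.561,0,-0.477,0,0,0]])

```text
clock: 6.2
eef_pos: [564.9, -191.3, 161.4]
tool_rot: [-1.57, -0.056, 0.058]
contact_force: [0.3, 0.4, 0.2]
opening: 0.547
```

>>> apply_moves(steps=[[-1,-0.561,0,-0.477,0,0,0],[-1,-0.561,0,-0.477,0,0,0],[-1,-0.561,0,-0.477,0,0,0],[-1,-0.561,0,-0.477,0,0,0],[-1,-0.561,0,-0.477,0,0,0]])

```text
clock: 6.7
eef_pos: [486.1, -268.5, 161.4]
tool_rot: [-1.57, -0.056, 0.058]
contact_force: [-0.1, -0.3, -0.4]
opening: 0.546
```

>>> apply_moves(steps=[[-1,-0.561,0,-0.477,0,0,0],[-1,-0.561,0,-0.477,0,0,0],[-1,-0.561,0,-0.477,0,0,0],[-1,-0.561,0,-0.477,0,0,0],[-1,-0.561,0,-0.477,0,0,0]])

```text
clock: 7.2
eef_pos: [407.4, -345.7, 161.4]
tool_rot: [-1.569, -0.056, 0.057]
contact_force: [0.5, -0.0, -0.4]
opening: 0.544
```

>>> apply_moves(steps=[[-1,0,0.8,0,0,0,0],[-1,0,0.8,0,0,0,0],[-1,0,0.7,0,0,0,0],[-1,0,0.4,0,0,0,0],[-1,0,0.1,0,0,0,0]])

```text
clock: 7.7
eef_pos: [408.2, -344.6, 76.6]
tool_rot: [-1.568, -0.056, 0.058]
contact_force: [-0.5, 0.2, -0.6]
opening: 0.545
```

```bash
python3 -c "
from h import *
go(409,-345,74)"
```

```text
t 7.7 pos [ 408.2 -344.6   76.6] yaw 4.16 down [-0.002  0.002 -1.   ] open 0.545 F [-0.5  0.2 -0.6] j6 -0.82 UNITS [ 0.025  0.087 -0.015]
```

>>> apply_moves(steps=[[-1,0,0.09,0,0,0,0],[-1,0,0,0,0,0,0],[0.6,0,0,0,0,0,0],[0.6,0,0,0,0,0,0],[0.6,0,0,0,0,0,0]])

```text
clock: 8.2
eef_pos: [409.9, -345.2, 75.7]
tool_rot: [-1.571, -0.058, 0.057]
contact_force: [0.2, 0.2, 0.3]
opening: 0.772
```

>>> apply_moves(steps=[[0.6,0,-0.4,0,0,0,0],[0.6,0,-0.7,0,0,0,0],[0.6,0,-0.8,0,0,0,0],[0.6,0,-0.8,0,0,0,0],[0.6,0,-0.8,0,0,0,0]])

```text
clock: 8.7
eef_pos: [409.7, -345.0, 182.2]
tool_rot: [-1.57, -0.058, 0.057]
contact_force: [-0.8, 0.3, 0.5]
opening: 0.803
```

```bash
python3 -c "
from h import *
from rig import robot
go(572.5,-19,180)
P=cloud(robot.read_camera('scene'));
m=(P[...,2]>85)&(P[...,2]<125)&(abs(P[...,0]-409)<45)&(abs(P[...,1]+345)<45)
print(P[m].mean(0),rect(P[m]),np.percentile(P[m][:,2],95))"
```

```text
t 8.7 pos [ 409.7 -345.   182.2] yaw 4.2 down [ 0. -0. -1.] open 0.803 F [-0.8  0.3  0.5] j6 -0.82 UNITS [ 6.208  0.071 10.438]
[ 421.24987836 -343.49582082  109.47395272] ((412.5662536621094, -341.7036437988281), (50.061710357666016, 52.93070602416992), 62.68461227416992) 118.95101331012951
```

>>> apply_moves(steps=[[1,0.414,0,0.696,0,0,0],[1,0.414,0,0.696,0,0,0],[1,0.414,0,0.696,0,0,0],[1,0.414,0,0.696,0,0,0],[1,0.414,0,0.696,0,0,0]])

```text
clock: 9.25
eef_pos: [464.4, -235.5, 181.1]
tool_rot: [-1.57, -0.058, 0.057]
contact_force: [0.1, -0.3, -0.3]
opening: 0.999
```

>>> apply_moves(steps=[[1,0.414,0,0.696,0,0,0],[1,0.414,0,0.696,0,0,0],[1,0.414,0,0.696,0,0,0],[1,0.414,0,0.696,0,0,0],[1,0.414,0,0.696,0,0,0]])

```text
clock: 9.75
eef_pos: [518.7, -126.7, 181.1]
tool_rot: [-1.57, -0.058, 0.057]
contact_force: [-0.6, 0.8, -0.9]
opening: 1.0
```

>>> apply_moves(steps=[[1,0.414,0,0.696,0,0,0],[1,0.414,0,0.696,0,0,0],[1,0.414,0,0.696,0,0,0],[1,0.414,0,0.696,0,0,0],[1,0.414,0,0.696,0,0,0]])

```text
clock: 10.25
eef_pos: [573.1, -18.0, 181.1]
tool_rot: [-1.57, -0.058, 0.057]
contact_force: [-0.0, -0.8, 0.7]
opening: 0.998
```

```bash
python3 -c "
from h import *
from rig import robot
go(572.5,-19,80)"
```

```text
t 10.25 pos [573.1 -18.  181.1] yaw 4.2 down [ 0.001 -0.    -1.   ] open 0.998 F [-0.  -0.8  0.7] j6 -0.15 UNITS [-0.023  3.37  -0.031]
```

>>> apply_moves(steps=[[1,-0.02,0.67,-0.03,0,0,0],[1,0,0.67,0,0,0,0],[1,0,0.67,0,0,0,0],[1,0,0.67,0,0,0,0],[1,0,0.67,0,0,0,0]])

```text
clock: 10.75
eef_pos: [572.3, -19.9, 79.8]
tool_rot: [-1.57, -0.058, 0.057]
contact_force: [0.8, 0.1, 0.3]
opening: 0.999
```

>>> apply_moves(steps=[[-1,0,0,0,0,0,0],[-1,0,0,0,0,0,0],[-1,0,0,0,0,0,0],[-1,0,0,0,0,0,0],[-1,0,0,0,0,0,0]])

```text
clock: 11.25
eef_pos: [572.5, -20.0, 80.6]
tool_rot: [-1.57, -0.058, 0.057]
contact_force: [-0.2, 1.4, 0.3]
opening: 0.594
```

>>> apply_moves(steps=[[-1,0,0,0,0,0,0],[-1,0,0,0,0,0,0],[-1,0,0,0,0,0,0],[-1,0,0,0,0,0,0],[-1,0,0,0,0,0,0]])

```text
clock: 11.75
eef_pos: [572.4, -20.0, 80.3]
tool_rot: [-1.57, -0.058, 0.057]
contact_force: [-0.9, -0.3, 7.6]
opening: 0.547
```

```bash
python3 -c "
from h import *
go(503.6,-340,79)"
```

```text
t 11.75 pos [572.4 -20.   80.3] yaw 4.19 down [ 0.001 -0.    -1.   ] open 0.547 F [-0.9 -0.3  7.6] j6 -0.15 UNITS [ -3.069   0.044 -10.471]
```

>>> apply_moves(steps=[[-1,0,-0.3,0,0,0,0],[-1,0,-0.6,0,0,0,0],[-1,0,-0.7,0,0,0,0],[-1,0,-0.7,0,0,0,0],[-1,0,-0.6,0,0,0,0]])

```text
clock: 12.25
eef_pos: [572.0, -19.9, 168.2]
tool_rot: [-1.57, -0.058, 0.057]
contact_force: [0.2, 0.3, -1.6]
opening: 0.548
```

>>> apply_moves(steps=[[-1,-0.205,0,-0.698,0,0,0],[-1,-0.205,0,-0.698,0,0,0],[-1,-0.205,0,-0.698,0,0,0],[-1,-0.205,0,-0.698,0,0,0],[-1,-0.205,0,-0.698,0,0,0]])

```text
clock: 12.75
eef_pos: [548.6, -127.4, 167.1]
tool_rot: [-1.57, -0.058, 0.058]
contact_force: [0.2, -0.5, -1.3]
opening: 0.55
```

>>> apply_moves(steps=[[-1,-0.205,0,-0.698,0,0,0],[-1,-0.205,0,-0.698,0,0,0],[-1,-0.205,0,-0.698,0,0,0],[-1,-0.205,0,-0.698,0,0,0],[-1,-0.205,0,-0.698,0,0,0]])

```text
clock: 13.25
eef_pos: [525.6, -234.1, 167.1]
tool_rot: [-1.57, -0.057, 0.058]
contact_force: [0.0, 0.3, -2.4]
opening: 0.551
```

>>> apply_moves(steps=[[-1,-0.205,0,-0.698,0,0,0],[-1,-0.205,0,-0.698,0,0,0],[-1,-0.205,0,-0.698,0,0,0],[-1,-0.205,0,-0.698,0,0,0],[-1,-0.205,0,-0.698,0,0,0]])

```text
clock: 13.75
eef_pos: [502.6, -340.7, 167.1]
tool_rot: [-1.57, -0.057, 0.058]
contact_force: [-0.2, -0.0, -2.2]
opening: 0.548
```

>>> apply_moves(steps=[[-1,0,0.8,0,0,0,0],[-1,0,0.8,0,0,0,0],[-1,0,0.7,0,0,0,0],[-1,0,0.4,0,0,0,0],[-1,0,0,0,0,0,0]])

```text
clock: 14.25
eef_pos: [502.2, -339.4, 84.6]
tool_rot: [-1.568, -0.056, 0.059]
contact_force: [0.2, -0.5, -1.7]
opening: 0.545
```

```bash
python3 -c "
from h import *
go(503.6,-340,79)"
```

```text
t 14.25 pos [ 502.2 -339.4   84.6] yaw 4.2 down [-0.002  0.001 -1.   ] open 0.545 F [ 0.2 -0.5 -1.7] j6 -0.71 UNITS [ 0.044  0.186 -0.024]
```

>>> apply_moves(steps=[[-1,0,0.12,0,0,0,0],[-1,0,0,0,0,0,0],[-1,0,0,0,0,0,0],[-1,0,0,0,0,0,0],[-1,0,0,0,0,0,0]])

```text
clock: 14.75
eef_pos: [503.2, -340.1, 82.6]
tool_rot: [-1.57, -0.058, 0.057]
contact_force: [0.2, 0.3, -2.4]
opening: 0.544
```

```bash
python3 -c "
from h import *
go(503.6,-340,79)"
```

```text
t 14.75 pos [ 503.2 -340.1   82.6] yaw 4.19 down [ 0. -0. -1.] open 0.544 F [ 0.2  0.3 -2.4] j6 -0.71 UNITS [0.014 0.118 0.001]
```

>>> apply_moves(steps=[[-1,0,0.09,0,0,0,0],[-1,0,0.02,0,0,0,0],[-1,0,0,0,0,0,0],[0.6,0,0,0,0,0,0],[0.6,0,0,0,0,0,0]])

```text
clock: 15.25
eef_pos: [503.0, -340.0, 78.8]
tool_rot: [-1.57, -0.058, 0.057]
contact_force: [0.4, -0.4, 0.4]
opening: 0.692
```

>>> apply_moves(steps=[[0.6,0,0,0,0,0,0],[0.6,0,-0.7,0,0,0,0],[0.6,0,-0.9,0,0,0,0],[0.6,0,-0.9,0,0,0,0],[0.6,0,-0.9,0,0,0,0]])

```text
clock: 15.75
eef_pos: [502.9, -339.9, 181.7]
tool_rot: [-1.57, -0.057, 0.058]
contact_force: [0.3, -0.1, -0.6]
opening: 0.799
```

```bash
python3 -c "
from h import *
go(644.4,87.2,178)"
```

```text
t 15.75 pos [ 502.9 -339.9  181.7] yaw 4.19 down [-0.  0. -1.] open 0.799 F [ 0.3 -0.1 -0.6] j6 -0.71 UNITS [ 5.746  0.126 13.852]
```

>>> apply_moves(steps=[[1,0.383,0,0.923,0,0,0],[1,0.383,0,0.923,0,0,0],[1,0.383,0,0.923,0,0,0],[1,0.383,0,0.923,0,0,0],[1,0.383,0,0.923,0,0,0]])

```text
clock: 16.25
eef_pos: [550.4, -196.5, 180.8]
tool_rot: [-1.57, -0.057, 0.057]
contact_force: [-0.1, -0.3, 0.7]
opening: 1.0
```

>>> apply_moves(steps=[[1,0.383,0,0.923,0,0,0],[1,0.383,0,0.923,0,0,0],[1,0.383,0,0.923,0,0,0],[1,0.383,0,0.923,0,0,0],[1,0.383,0,0.923,0,0,0]])

```text
clock: 16.75
eef_pos: [597.6, -54.2, 180.8]
tool_rot: [-1.57, -0.057, 0.058]
contact_force: [-0.4, -0.7, 0.7]
opening: 1.0
```

>>> apply_moves(steps=[[1,0.383,0,0.923,0,0,0],[1,0.383,0,0.923,0,0,0],[1,0.383,0,0.923,0,0,0],[1,0.383,0,0.923,0,0,0],[1,0.383,0,0.923,0,0,0]])

```text
clock: 17.25
eef_pos: [644.7, 88.1, 180.7]
tool_rot: [-1.57, -0.057, 0.058]
contact_force: [1.0, -0.8, 0.3]
opening: 0.997
```

```bash
python3 -c "
from h import *
go(644.4,87.2,70)"
```

```text
t 17.25 pos [644.7  88.1 180.7] yaw 4.2 down [-0. -0. -1.] open 0.997 F [ 1.  -0.8  0.3] j6 0.03 UNITS [-0.012  3.69  -0.03 ]
```

>>> apply_moves(steps=[[1,0,0.74,0,0,0,0],[1,0,0.74,0,0,0,0],[1,0,0.74,0,0,0,0],[1,0,0.74,0,0,0,0],[1,0,0.73,0,0,0,0]])

```text
clock: 17.75
eef_pos: [644.4, 86.9, 69.1]
tool_rot: [-1.57, -0.057, 0.058]
contact_force: [0.3, -0.6, -1.0]
opening: 1.0
```

>>> apply_moves(steps=[[-1,0,0,0,0,0,0],[-1,0,0,0,0,0,0],[-1,0,0,0,0,0,0],[-1,0,0,0,0,0,0],[-1,0,0,0,0,0,0]])

```text
clock: 18.25
eef_pos: [645.0, 86.9, 71.0]
tool_rot: [-1.57, -0.058, 0.056]
contact_force: [-0.3, 0.1, 0.1]
opening: 0.592
```

>>> apply_moves(steps=[[-1,0,0,0,0,0,0],[-1,0,0,0,0,0,0],[-1,0,0,0,0,0,0],[-1,0,0,0,0,0,0],[-1,0,0,0,0,0,0]])

```text
clock: 18.75
eef_pos: [644.7, 86.9, 70.4]
tool_rot: [-1.57, -0.058, 0.057]
contact_force: [-1.4, 0.1, 5.3]
opening: 0.44
```

```bash
python3 -c "
from h import *
go(598.5,-334.2,70)"
```

```text
t 18.75 pos [644.7  86.9  70.4] yaw 4.19 down [ 0.  0. -1.] open 0.44 F [-1.4  0.1  5.3] j6 0.02 UNITS [ -2.562   0.014 -13.887]
```

>>> apply_moves(steps=[[-1,0,-0.3,0,0,0,0],[-1,0,-0.6,0,0,0,0],[-1,0,-0.7,0,0,0,0],[-1,0,-0.7,0,0,0,0],[-1,0,-0.6,0,0,0,0]])

```text
clock: 19.25
eef_pos: [644.9, 86.9, 159.6]
tool_rot: [-1.57, -0.059, 0.056]
contact_force: [0.1, -0.1, -2.1]
opening: 0.441
```

>>> apply_moves(steps=[[-1,-0.171,0,-0.926,0,0,0],[-1,-0.171,0,-0.926,0,0,0],[-1,-0.171,0,-0.926,0,0,0],[-1,-0.171,0,-0.926,0,0,0],[-1,-0.171,0,-0.926,0,0,0]])

```text
clock: 19.75
eef_pos: [629.0, -54.6, 158.2]
tool_rot: [-1.57, -0.058, 0.057]
contact_force: [1.3, -0.9, -2.5]
opening: 0.436
```

>>> apply_moves(steps=[[-1,-0.171,0,-0.926,0,0,0],[-1,-0.171,0,-0.926,0,0,0],[-1,-0.171,0,-0.926,0,0,0],[-1,-0.171,0,-0.926,0,0,0],[-1,-0.171,0,-0.926,0,0,0]])

```text
clock: 20.25
eef_pos: [613.5, -195.1, 158.2]
tool_rot: [-1.57, -0.058, 0.057]
contact_force: [-0.6, 0.6, -1.9]
opening: 0.437
```

>>> apply_moves(steps=[[-1,-0.171,0,-0.926,0,0,0],[-1,-0.171,0,-0.926,0,0,0],[-1,-0.171,0,-0.926,0,0,0],[-1,-0.171,0,-0.926,0,0,0],[-1,-0.171,0,-0.926,0,0,0]])

```text
clock: 20.75
eef_pos: [598.1, -335.6, 158.2]
tool_rot: [-1.57, -0.058, 0.057]
contact_force: [-0.3, 1.6, -2.6]
opening: 0.437
```

>>> apply_moves(steps=[[-1,0,0.8,0,0,0,0],[-1,0,0.8,0,0,0,0],[-1,0,0.8,0,0,0,0],[-1,0,0.4,0,0,0,0],[-1,0,0,0,0,0,0]])

```text
clock: 21.25
eef_pos: [597.5, -333.9, 72.2]
tool_rot: [-1.569, -0.056, 0.059]
contact_force: [-0.0, 0.3, -2.5]
opening: 0.439
```

```bash
python3 -c "
from h import *
go(598.5,-334.2,69.5)"
```

```text
t 21.25 pos [ 597.5 -333.9   72.2] yaw 4.19 down [-0.002  0.001 -1.   ] open 0.439 F [-0.   0.3 -2.5] j6 -0.62 UNITS [ 0.032  0.09  -0.013]
```

>>> apply_moves(steps=[[-1,0,0.06,0,0,0,0],[-1,0,0.02,0,0,0,0],[-1,0,0,0,0,0,0],[0.6,0,0,0,0,0,0],[0.6,0,0,0,0,0,0]])

```text
clock: 21.75
eef_pos: [598.6, -334.5, 71.3]
tool_rot: [-1.571, -0.058, 0.057]
contact_force: [-0.2, -0.8, -1.0]
opening: 0.581
```

>>> apply_moves(steps=[[0.6,0,0,0,0,0,0],[0.6,0,-0.8,0,0,0,0],[0.6,0,-0.9,0,0,0,0],[0.6,0,-0.9,0,0,0,0],[0.6,0,-0.9,0,0,0,0]])

```text
clock: 22.25
eef_pos: [598.2, -334.3, 176.9]
tool_rot: [-1.57, -0.057, 0.057]
contact_force: [-1.0, -1.3, -0.1]
opening: 0.796
```

>>> apply_moves(steps=[[1,0.2,0,0.92,0,0,0],[1,0.2,0,0.92,0,0,0],[1,0.2,0,0.92,0,0,0],[1,0.2,0,0.92,0,0,0],[1,0.2,0,0.92,0,0,0]])

```text
clock: 22.75
eef_pos: [618.2, -193.4, 176.0]
tool_rot: [-1.57, -0.058, 0.057]
contact_force: [0.0, 0.0, -0.1]
opening: 0.997
```

```bash
python3 -c "
from h import *
from rig import robot
c=robot.read_camera('top');P=cloud(c);cv2.imwrite('pics/top1.png',c['color'][:,:,::-1])
for nm,zl,zh,box in [('mat',95,140,(420,120,530,300)),('can',28,44,(300,100,350,160))]:
  for s,q in blobs(P,zl,zh,box): print(nm,s,len(q),rect(q),np.median(q[:,2]))
go(663.3,-18.4,140)"
```

```text
can [300 100  30   2] 52 ((739.9896850585938, 11.355308532714844), (4.186523914337158, 65.6689682006836), 0.9935537576675415) 30.322162360443624
can [331 100  19   3] 33 ((740.7425537109375, -46.29185104370117), (5.099263668060303, 40.890625), 2.0782947540283203) 30.177226757272866
can [314 120  27  28] 592 ((662.7987060546875, -18.375757217407227), (60.49092483520508, 58.23754119873047), 1.4747607707977295) 37.47516457386853
t 22.8 pos [ 618.4 -190.2  175.8] yaw 4.26 down [-0.     0.001 -1.   ] open 1.001 F [ 1.2  2.6 -0.3] j6 -0.41 UNITS [1.918 1.197 5.6  ]
```

View pics/top1.png

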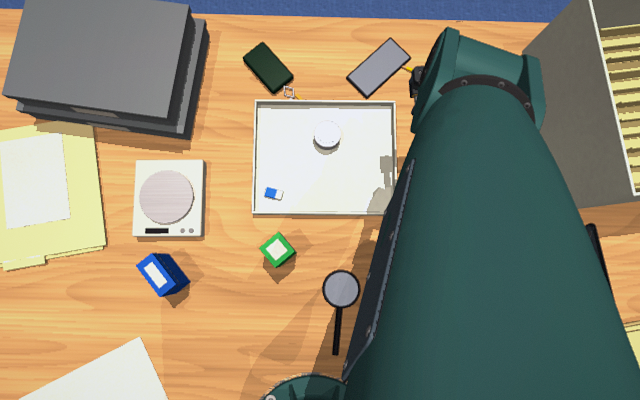

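The arm hides the mat in this view. The can (327,135) and eraser (273,193) have not moved. I'll move above the can and check the mat from there.

>>> apply_moves(steps=[[0.8,0.3,0,0.8,0,0,0],[0.8,0.4,0,0.8,0,0,0],[0.8,0.4,0,0.9,0,0,0],[0.8,0.4,0,0.9,0,0,0],[0.8,0.4,0,0.9,0,0,0]])

```text
clock: 23.3
eef_pos: [665.8, -60.7, 175.9]
tool_rot: [-1.57, -0.058, 0.057]
contact_force: [1.3, -0.9, -0.3]
opening: 0.903
```

>>> apply_moves(steps=[[0.8,0,0.4,0.5,0,0,0],[0.8,0,0.4,0.5,0,0,0],[0.8,0,0.4,0.3,0,0,0],[0.8,0,0,0,0,0,0],[0.8,0,0,0,0,0,0]])

```text
clock: 23.8
eef_pos: [662.3, -23.3, 139.2]
tool_rot: [-1.57, -0.057, 0.058]
contact_force: [-0.3, -0.9, -1.3]
opening: 0.897
```

```bash
python3 -c "
from h import *
from rig import robot
go(663,-18.4,140)
c=robot.read_camera('top');P=cloud(c)
for nm,zl,zh,box in [('mat',95,140,(420,120,530,300))]:
  for s,q in blobs(P,zl,zh,box): print(nm,s,len(q),rect(q),np.median(q[:,2]))
c=robot.read_camera('scene');cv2.imwrite('pics/scene1.png',c['color'][:,:,::-1])
"
```

```text
t 23.8 pos [662.3 -23.3 139.2] yaw 4.18 down [-0.001 -0.    -1.   ] open 0.897 F [-0.3 -0.9 -1.3] j6 -0.14 UNITS [ 0.036 -0.026  0.161]
mat [460 147  43  22] 851 ((598.9486083984375, -333.2442321777344), (40.73286056518555, 81.65750885009766), 3.7938849925994873) 109.6744831321531
mat [470 189  35  28] 841 ((503.4274597167969, -339.17938232421875), (51.02052688598633, 52.6895637512207), 3.89298415184021) 129.47856202534473
mat [475 237  31  27] 634 ((410.22894287109375, -343.61480712890625), (50.8206901550293, 49.72927474975586), 80.46126556396484) 120.08744958274917
```

View pics/scene1.png

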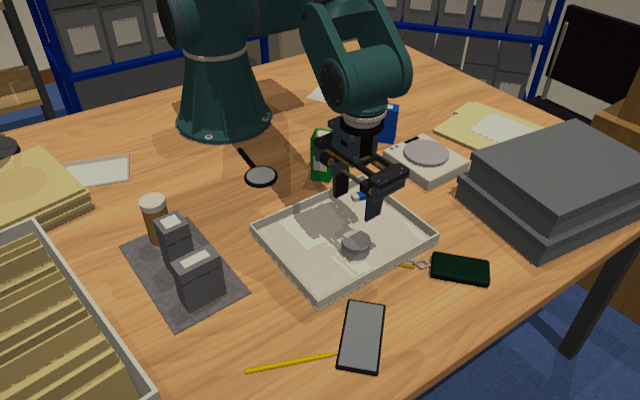

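Tube (152,215), square case (175,240) and broad case (197,275) stand upright on the mat, and the gripper is over the can. Descending on the can.

>>> apply_moves(steps=[[0.8,0.03,0.7,0.16,0,0,0],[0.8,0,0.7,0,0,0,0],[0.8,0,0.7,0,0,0,0],[0.8,0,0.7,0,0,0,0],[0.8,0,0,0,0,0,0]])

```text
clock: 24.4
eef_pos: [661.8, -18.5, 53.8]
tool_rot: [-1.57, -0.054, 0.059]
contact_force: [-1.4, 0.8, -0.0]
opening: 0.901
```

>>> apply_moves(steps=[[0.8,0,0.5,0,0,0,0],[0.8,0,0.4,0,0,0,0],[0.8,0,0.2,0,0,0,0],[0.8,0,0.1,0,0,0,0],[0.8,0,0,0,0,0,0]])

```text
clock: 24.9
eef_pos: [663.1, -17.9, 19.5]
tool_rot: [-1.57, -0.057, 0.058]
contact_force: [0.3, -0.5, 0.5]
opening: 0.902
```

```bash
python3 -c "
from h import *
from rig import robot
go(663,-18.4,18)
c=robot.read_camera('wrist');cv2.imwrite('pics/w2.png',c['color'][:,:,::-1])
"
```

```text
t 24.9 pos [663.1 -17.9  19.5] yaw 4.2 down [-0.  0. -1.] open 0.902 F [ 0.3 -0.5  0.5] j6 -0.14 UNITS [-0.005  0.051 -0.015]
```

View pics/w2.png

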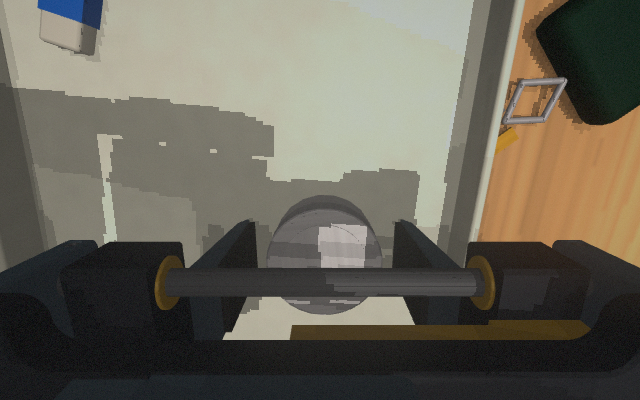

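The can (u 268-381) sits between the fingers (255 and 393). I'll lower slightly, close and lift.

>>> apply_moves(steps=[[0.8,0,0.08,0,0,0,0],[-1,0,0,0,0,0,0],[-1,0,0,0,0,0,0],[-1,0,0,0,0,0,0],[-1,0,0,0,0,0,0]], squeeze=20)

```text
clock: 25.45
eef_pos: [663.3, -17.9, 17.5]
tool_rot: [-1.57, -0.058, 0.057]
contact_force: [0.0, 0.1, 1.4]
opening: 0.651
```

>>> apply_moves(steps=[[-1,0,0,0,0,0,0],[-1,0,0,0,0,0,0],[-1,0,0,0,0,0,0],[-1,0,0,0,0,0,0],[-1,0,0,0,0,0,0]])

```text
clock: 25.95
eef_pos: [663.3, -17.9, 17.5]
tool_rot: [-1.57, -0.058, 0.057]
contact_force: [-2.0, -0.1, 3.4]
opening: 0.653
```

```bash
python3 -c "
from h import *
go(512.3,325.9,17)
"
```

```text
t 25.95 pos [663.3 -17.9  17.5] yaw 4.19 down [ 0. -0. -1.] open 0.653 F [-2.  -0.1  3.4] j6 -0.14 UNITS [-4.181  0.015 11.799]
```

>>> apply_moves(steps=[[-1,0,-0.3,0,0,0,0],[-1,0,-0.6,0,0,0,0],[-1,0,-0.7,0,0,0,0],[-1,0,-0.8,0,0,0,0],[-1,0,-0.6,0,0,0,0]])

```text
clock: 26.45
eef_pos: [663.7, -18.0, 110.0]
tool_rot: [-1.57, -0.059, 0.056]
contact_force: [0.4, -0.8, -1.6]
opening: 0.653
```

>>> apply_moves(steps=[[-1,-0.279,0,0.787,0,0,0],[-1,-0.279,0,0.787,0,0,0],[-1,-0.279,0,0.787,0,0,0],[-1,-0.279,0,0.787,0,0,0],[-1,-0.279,0,0.787,0,0,0]])

```text
clock: 26.95
eef_pos: [612.4, 97.6, 108.3]
tool_rot: [-1.57, -0.058, 0.057]
contact_force: [1.6, 0.3, -2.8]
opening: 0.654
```

>>> apply_moves(steps=[[-1,-0.279,0,0.787,0,0,0],[-1,-0.279,0,0.787,0,0,0],[-1,-0.279,0,0.787,0,0,0],[-1,-0.279,0,0.787,0,0,0],[-1,-0.279,0,0.787,0,0,0]])

```text
clock: 27.45
eef_pos: [562.1, 212.3, 108.3]
tool_rot: [-1.57, -0.058, 0.057]
contact_force: [0.7, 0.7, -0.6]
opening: 0.655
```

>>> apply_moves(steps=[[-1,-0.279,0,0.787,0,0,0],[-1,-0.279,0,0.787,0,0,0],[-1,-0.279,0,0.787,0,0,0],[-1,-0.279,0,0.787,0,0,0],[-1,-0.279,0,0.787,0,0,0]])

```text
clock: 27.95
eef_pos: [511.7, 327.1, 108.3]
tool_rot: [-1.57, -0.058, 0.057]
contact_force: [0.0, 0.5, -1.4]
opening: 0.654
```

>>> apply_moves(steps=[[-1,0,0.5,0,0,0,0],[-1,0,0.5,0,0,0,0],[-1,0,0.4,0,0,0,0],[-1,0,0,0,0,0,0],[-1,0,0,0,0,0,0]])

```text
clock: 28.45
eef_pos: [512.2, 325.4, 64.9]
tool_rot: [-1.571, -0.056, 0.058]
contact_force: [-0.5, 0.2, -1.6]
opening: 0.657
```

```bash
python3 -c "
from h import *
go(512.3,325.9,57.5)
"
```

```text
t 28.45 pos [512.2 325.4  64.9] yaw 4.15 down [-0.001 -0.001 -1.   ] open 0.657 F [-0.5  0.2 -1.6] j6 0.46 UNITS [0.006 0.247 0.016]
```

Down the last 7 mm in small rows.

>>> apply_moves(steps=[[-1,0,0.07,0,0,0,0],[-1,0,0.06,0,0,0,0],[-1,0,0.05,0,0,0,0],[-1,0,0.03,0,0,0,0],[-1,0,0,0,0,0,0]])

```text
clock: 28.95
eef_pos: [512.0, 326.1, 59.0]
tool_rot: [-1.57, -0.057, 0.058]
contact_force: [0.4, -0.1, -0.9]
opening: 0.655
```

```bash
python3 -c "
from h import *
go(512.3,325.9,57.5)
"
```

```text
t 28.95 pos [512.  326.1  59. ] yaw 4.19 down [-0. -0. -1.] open 0.655 F [ 0.4 -0.1 -0.9] j6 0.46 UNITS [ 0.009  0.049 -0.006]
```

>>> apply_moves(steps=[[-1,0,0.03,0,0,0,0],[-1,0,0.02,0,0,0,0],[-1,0,0,0,0,0,0],[-1,0,0,0,0,0,0],[-1,0,0,0,0,0,0]])

```text
clock: 29.45
eef_pos: [512.1, 326.1, 57.5]
tool_rot: [-1.57, -0.057, 0.057]
contact_force: [0.1, 0.4, -1.6]
opening: 0.653
```

>>> apply_moves(steps=[[0.8,0,0,0,0,0,0],[0.8,0,0,0,0,0,0],[0.8,0,0,0,0,0,0],[0.8,0,0,0,0,0,0],[0.8,0,0,0,0,0,0]])

```text
clock: 29.95
eef_pos: [512.1, 326.1, 57.6]
tool_rot: [-1.57, -0.058, 0.057]
contact_force: [-0.4, -0.0, -0.4]
opening: 0.901
```

>>> apply_moves(steps=[[0.8,0,-0.3,0,0,0,0],[0.8,0,-0.6,0,0,0,0],[0.8,0,-0.9,0,0,0,0],[0.8,0,-0.9,0,0,0,0],[0.8,0,-0.9,0,0,0,0]])

```text
clock: 30.45
eef_pos: [512.0, 326.1, 167.3]
tool_rot: [-1.57, -0.058, 0.057]
contact_force: [0.3, 0.8, -0.2]
opening: 0.9
```

>>> apply_moves(steps=[[0.6,0.2,-0.1,-0.95,0,0,0],[0.6,0.2,-0.1,-0.95,0,0,0],[0.6,0.2,-0.1,-0.95,0,0,0],[0.6,0.2,-0.1,-0.95,0,0,0],[0.6,0.2,-0.1,-0.95,0,0,0]])

```text
clock: 30.95
eef_pos: [552.7, 185.1, 181.4]
tool_rot: [-1.57, -0.058, 0.057]
contact_force: [0.1, -0.6, 0.1]
opening: 0.799
```

>>> apply_moves(steps=[[0.6,0.2,0,-0.95,0,0,0],[0.6,0.2,0,-0.95,0,0,0],[0.6,0.2,0,-0.95,0,0,0],[0.6,0.2,0,-0.95,0,0,0],[0.6,0.2,0,-0.95,0,0,0]])

```text
clock: 31.45
eef_pos: [593.1, 45.1, 181.3]
tool_rot: [-1.57, -0.058, 0.057]
contact_force: [0.6, 0.2, -0.1]
opening: 0.804
```

```bash
python3 -c "
from h import *
from rig import robot
c=robot.read_camera('top');P=cloud(c);cv2.imwrite('pics/top2.png',c['color'][:,:,::-1])
for nm,zl,zh,box in [('can',65,90,(130,150,215,245)),('pan',41,50,(130,155,210,242)),('mat',95,140,(420,120,530,300))]:
  for s,q in blobs(P,zl,zh,box): print(nm,s,len(q),rect(q),np.median(q[:,2]))
go(598.6,-334.4,178)"
```

```text
can [147 180  31  29] 714 ((511.69622802734375, 324.86383056640625), (60.08610534667969, 59.6697998046875), 43.205718994140625) 77.37327752438233
pan [139 170  55  53] 1478 ((511.91522216796875, 325.8438720703125), (114.99041748046875, 114.02470397949219), 46.47441864013672) 45.182328738973055
mat [460 147  43  22] 846 ((599.0615844726562, -334.12774658203125), (41.10415267944336, 82.29275512695312), 3.8802716732025146) 109.61252924693474
mat [471 189  34  29] 838 ((503.4613342285156, -339.0833740234375), (51.13218688964844, 51.78101348876953), 3.9395177364349365) 129.54392488795568
mat [475 237  31  27] 636 ((410.1669006347656, -343.61370849609375), (50.9051513671875, 49.81633758544922), 81.39611053466797) 120.18934193519883
t 31.5 pos [594.1  42.1 181.4] yaw 4.14 down [ 0.001 -0.001 -1.   ] open 0.805 F [ 0.2 -1.7  0.9] j6 -0.04 UNITS [ -0.755   0.122 -12.529]
```

View pics/top2.png

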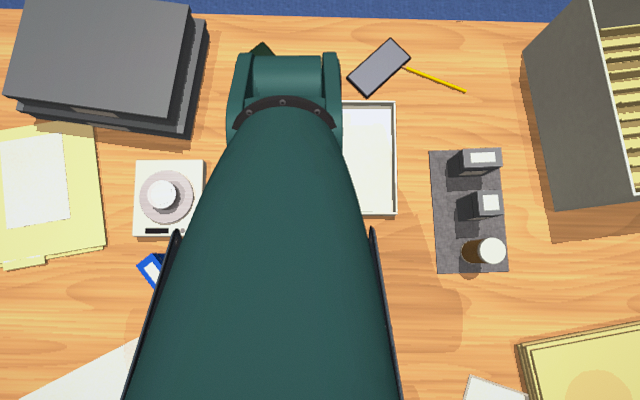

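The can (161,194) is centred on the pan to about 1 mm, and the three tall things are still on the mat (482,158; 489,203; 490,250). Going back for the broad case.

>>> apply_moves(steps=[[0.6,-0.05,0,-0.835,0,0,0],[0.6,-0.05,0,-0.835,0,0,0],[0.6,-0.05,0,-0.835,0,0,0],[0.6,-0.05,0,-0.835,0,0,0],[0.6,-0.05,0,-0.835,0,0,0]])

```text
clock: 32.0
eef_pos: [594.4, -80.2, 181.3]
tool_rot: [-1.57, -0.058, 0.057]
contact_force: [-0.6, 0.3, -0.2]
opening: 0.798
```

>>> apply_moves(steps=[[0.6,-0.05,0,-0.835,0,0,0],[0.6,-0.05,0,-0.835,0,0,0],[0.6,-0.05,0,-0.835,0,0,0],[0.6,-0.05,0,-0.835,0,0,0],[0.6,-0.05,0,-0.835,0,0,0]])

```text
clock: 32.5
eef_pos: [596.1, -205.7, 181.2]
tool_rot: [-1.57, -0.058, 0.057]
contact_force: [0.1, 0.1, 0.7]
opening: 0.798
```

>>> apply_moves(steps=[[0.6,-0.05,0,-0.835,0,0,0],[0.6,-0.05,0,-0.835,0,0,0],[0.6,-0.05,0,-0.835,0,0,0],[0.6,-0.05,0,-0.835,0,0,0],[0.6,-0.05,0,-0.835,0,0,0]])

```text
clock: 33.0
eef_pos: [597.7, -331.2, 181.2]
tool_rot: [-1.57, -0.058, 0.057]
contact_force: [0.0, 0.8, -0.5]
opening: 0.798
```

```bash
python3 -c "
from h import *
go(598.6,-334.4,70)"
```

```text
t 33.0 pos [ 597.7 -331.2  181.2] yaw 4.19 down [ 0. -0. -1.] open 0.798 F [ 0.   0.8 -0.5] j6 -0.61 UNITS [ 0.02   3.708 -0.109]
```

>>> apply_moves(steps=[[0.6,0.02,0.74,-0.08,0,0,0],[0.6,0,0.74,0,0,0,0],[0.6,0,0.74,0,0,0,0],[0.6,0,0.74,0,0,0,0],[0.6,0,0.74,0,0,0,0]])

```text
clock: 33.5
eef_pos: [598.7, -332.5, 69.4]
tool_rot: [-1.57, -0.058, 0.057]
contact_force: [0.3, -0.2, -0.1]
opening: 0.798
```

>>> apply_moves(steps=[[-1,0,0,0,0,0,0],[-1,0,0,0,0,0,0],[-1,0,0,0,0,0,0],[-1,0,0,0,0,0,0],[-1,0,0,0,0,0,0]])

```text
clock: 34.0
eef_pos: [599.1, -332.8, 70.8]
tool_rot: [-1.571, -0.058, 0.057]
contact_force: [-0.7, 0.3, 7.8]
opening: 0.437
```

>>> apply_moves(steps=[[-1,0,0,0,0,0,0],[-1,0,0,0,0,0,0],[-1,0,0,0,0,0,0],[-1,0,0,0,0,0,0],[-1,0,0,0,0,0,0]])

```text
clock: 34.5
eef_pos: [599.1, -332.8, 70.8]
tool_rot: [-1.571, -0.058, 0.057]
contact_force: [-1.4, 0.9, 8.2]
opening: 0.432
```

```bash
python3 -c "
from h import *
go(644.7,86.9,70)"
```

```text
t 34.5 pos [ 599.1 -332.8   70.8] yaw 4.19 down [ 0.001 -0.001 -1.   ] open 0.432 F [-1.4  0.9  8.2] j6 -0.61 UNITS [ 2.539  0.018 13.842]
```

>>> apply_moves(steps=[[-1,0,-0.3,0,0,0,0],[-1,0,-0.6,0,0,0,0],[-1,0,-0.7,0,0,0,0],[-1,0,-0.7,0,0,0,0],[-1,0,-0.6,0,0,0,0]])

```text
clock: 35.0
eef_pos: [598.9, -332.7, 159.1]
tool_rot: [-1.571, -0.059, 0.056]
contact_force: [0.9, -0.4, -2.9]
opening: 0.435
```

>>> apply_moves(steps=[[-1,0.169,0,0.927,0,0,0],[-1,0.169,0,0.927,0,0,0],[-1,0.169,0,0.927,0,0,0],[-1,0.169,0,0.927,0,0,0],[-1,0.169,0,0.927,0,0,0]])

```text
clock: 35.5
eef_pos: [613.8, -190.9, 157.6]
tool_rot: [-1.57, -0.058, 0.057]
contact_force: [-0.1, 0.5, -2.4]
opening: 0.441
```

>>> apply_moves(steps=[[-1,0.169,0,0.927,0,0,0],[-1,0.169,0,0.927,0,0,0],[-1,0.169,0,0.927,0,0,0],[-1,0.169,0,0.927,0,0,0],[-1,0.169,0,0.927,0,0,0]])

```text
clock: 36.0
eef_pos: [628.9, -50.3, 157.7]
tool_rot: [-1.57, -0.058, 0.057]
contact_force: [-0.2, -0.4, -2.1]
opening: 0.437
```

>>> apply_moves(steps=[[-1,0.169,0,0.927,0,0,0],[-1,0.169,0,0.927,0,0,0],[-1,0.169,0,0.927,0,0,0],[-1,0.169,0,0.927,0,0,0],[-1,0.169,0,0.927,0,0,0]])

```text
clock: 36.5
eef_pos: [644.1, 90.3, 157.7]
tool_rot: [-1.57, -0.058, 0.057]
contact_force: [-0.2, -0.2, -3.0]
opening: 0.441
```

>>> apply_moves(steps=[[-1,0,0.8,0,0,0,0],[-1,0,0.8,0,0,0,0],[-1,0,0.7,0,0,0,0],[-1,0,0.4,0,0,0,0],[-1,0,0,0,0,0,0]])

```text
clock: 37.0
eef_pos: [643.2, 89.0, 74.7]
tool_rot: [-1.57, -0.056, 0.059]
contact_force: [0.2, -0.3, -1.2]
opening: 0.436
```

```bash
python3 -c "
from h import *
go(644.7,88.5,71.5)"
```

```text
t 37.0 pos [643.2  89.   74.7] yaw 4.19 down [-0.002 -0.    -1.   ] open 0.436 F [ 0.2 -0.3 -1.2] j6 0.03 UNITS [ 0.049  0.108 -0.02 ]
```

>>> apply_moves(steps=[[-1,0,0.09,0,0,0,0],[-1,0,0.06,0,0,0,0],[-1,0,0,0,0,0,0],[-1,0,0,0,0,0,0],[-1,0,0,0,0,0,0]])

```text
clock: 37.5
eef_pos: [644.4, 89.1, 71.8]
tool_rot: [-1.57, -0.058, 0.057]
contact_force: [-1.4, 0.5, 4.9]
opening: 0.442
```

```bash
python3 -c "
from h import *
go(644.7,88.5,71.5)"
```

```text
t 37.5 pos [644.4  89.1  71.8] yaw 4.19 down [ 0.001  0.    -1.   ] open 0.442 F [-1.4  0.5  4.9] j6 0.03 UNITS [ 0.008  0.009 -0.022]
```

Seated, with light contact. Release, rise and go for the square case.

>>> apply_moves(steps=[[0.6,0,0,0,0,0,0],[0.6,0,0,0,0,0,0],[0.6,0,0,0,0,0,0],[0.6,0,0,0,0,0,0],[0.6,0,0,0,0,0,0]])

```text
clock: 38.0
eef_pos: [643.9, 89.1, 71.0]
tool_rot: [-1.57, -0.057, 0.058]
contact_force: [-0.3, -0.0, -0.1]
opening: 0.793
```

>>> apply_moves(steps=[[0.6,0,-0.6,0,0,0,0],[0.6,0,-0.8,0,0,0,0],[0.6,0,-0.8,0,0,0,0],[0.6,0,-0.8,0,0,0,0],[0.6,0,-0.7,0,0,0,0]])

```text
clock: 38.5
eef_pos: [644.2, 89.1, 184.8]
tool_rot: [-1.57, -0.059, 0.056]
contact_force: [0.4, 1.0, -0.3]
opening: 0.802
```

>>> apply_moves(steps=[[0.6,-0.38,0,-0.92,0,0,0],[0.6,-0.38,0,-0.92,0,0,0],[0.6,-0.38,0,-0.92,0,0,0],[0.6,-0.38,0,-0.92,0,0,0],[0.6,-0.38,0,-0.92,0,0,0]])

```text
clock: 39.0
eef_pos: [596.9, -53.7, 183.5]
tool_rot: [-1.57, -0.058, 0.057]
contact_force: [0.5, 0.3, -0.5]
opening: 0.8
```

>>> apply_moves(steps=[[0.6,-0.38,0,-0.92,0,0,0],[0.6,-0.38,0,-0.92,0,0,0],[0.6,-0.38,0,-0.92,0,0,0],[0.6,-0.38,0,-0.92,0,0,0],[0.6,-0.38,0,-0.92,0,0,0]])

```text
clock: 39.5
eef_pos: [550.1, -195.7, 183.5]
tool_rot: [-1.57, -0.058, 0.057]
contact_force: [-0.7, 0.9, -0.2]
opening: 0.801
```

>>> apply_moves(steps=[[0.6,-0.38,0,-0.92,0,0,0],[0.6,-0.38,0,-0.92,0,0,0],[0.6,-0.38,0,-0.92,0,0,0],[0.6,-0.38,0,-0.92,0,0,0],[0.6,0,0,0,0,0,0]])

```text
clock: 40.0
eef_pos: [512.4, -310.6, 183.5]
tool_rot: [-1.571, -0.056, 0.055]
contact_force: [-0.2, -0.7, -0.5]
opening: 0.8
```

```bash
python3 -c "
from h import *
go(503.1,-340,80)"
```

```text
t 40.0 pos [ 512.4 -310.6  183.5] yaw 4.06 down [ 0.001 -0.001 -1.   ] open 0.8 F [-0.2 -0.7 -0.5] j6 -0.65 UNITS [-0.381  3.449 -0.951]
```

>>> apply_moves(steps=[[0.6,-0.2,0,-0.5,0,0,0],[0.6,-0.18,0,-0.45,0,0,0],[0.6,0,0.8,0,0,0,0],[0.6,0,0.8,0,0,0,0],[0.6,0,0.8,0,0,0,0]])

```text
clock: 40.5
eef_pos: [503.8, -337.7, 109.7]
tool_rot: [-1.57, -0.058, 0.057]
contact_force: [0.8, -0.5, 0.9]
opening: 0.8
```

>>> apply_moves(steps=[[0.6,0,0.6,0,0,0,0],[0.6,0,0.45,0,0,0,0],[-1,0,0,0,0,0,0],[-1,0,0,0,0,0,0],[-1,0,0,0,0,0,0]])

```text
clock: 41.0
eef_pos: [504.2, -337.6, 79.6]
tool_rot: [-1.571, -0.058, 0.057]
contact_force: [-2.9, -0.9, 1.4]
opening: 0.566
```

>>> apply_moves(steps=[[-1,0,0,0,0,0,0],[-1,0,0,0,0,0,0],[-1,0,0,0,0,0,0],[-1,0,0,0,0,0,0],[-1,0,0,0,0,0,0]])

```text
clock: 41.5
eef_pos: [504.2, -337.5, 79.5]
tool_rot: [-1.571, -0.058, 0.057]
contact_force: [-1.3, 0.1, 6.5]
opening: 0.545
```

```bash
python3 -c "
from h import *
go(572.4,-20,80)"
```

```text
t 41.5 pos [ 504.2 -337.5   79.5] yaw 4.2 down [ 0.001 -0.001 -1.   ] open 0.545 F [-1.3  0.1  6.5] j6 -0.7 UNITS [ 3.043 -0.023 10.39 ]
```

>>> apply_moves(steps=[[-1,0,-0.3,0,0,0,0],[-1,0,-0.6,0,0,0,0],[-1,0,-0.7,0,0,0,0],[-1,0,-0.7,0,0,0,0],[-1,0,-0.6,0,0,0,0]])

```text
clock: 42.0
eef_pos: [503.7, -337.2, 167.2]
tool_rot: [-1.57, -0.058, 0.057]
contact_force: [-0.9, -0.4, -1.2]
opening: 0.546
```

>>> apply_moves(steps=[[-1,0.203,0,0.698,0,0,0],[-1,0.203,0,0.698,0,0,0],[-1,0.203,0,0.698,0,0,0],[-1,0.203,0,0.698,0,0,0],[-1,0.203,0,0.698,0,0,0]])

```text
clock: 42.5
eef_pos: [526.4, -229.7, 166.2]
tool_rot: [-1.57, -0.058, 0.057]
contact_force: [-0.3, 0.0, -2.0]
opening: 0.547
```

>>> apply_moves(steps=[[-1,0.203,0,0.698,0,0,0],[-1,0.203,0,0.698,0,0,0],[-1,0.203,0,0.698,0,0,0],[-1,0.203,0,0.698,0,0,0],[-1,0.203,0,0.698,0,0,0]])

```text
clock: 43.0
eef_pos: [549.2, -123.0, 166.1]
tool_rot: [-1.57, -0.058, 0.057]
contact_force: [1.0, 0.0, -3.1]
opening: 0.552
```

>>> apply_moves(steps=[[-1,0.203,0,0.698,0,0,0],[-1,0.203,0,0.698,0,0,0],[-1,0.203,0,0.698,0,0,0],[-1,0.203,0,0.698,0,0,0],[-1,0.203,0,0.698,0,0,0]])

```text
clock: 43.5
eef_pos: [571.9, -16.3, 166.1]
tool_rot: [-1.57, -0.058, 0.057]
contact_force: [-0.1, 0.3, -1.9]
opening: 0.548
```

>>> apply_moves(steps=[[-1,0,0.8,0,0,0,0],[-1,0,0.8,0,0,0,0],[-1,0,0.7,0,0,0,0],[-1,0,0.4,0,0,0,0],[-1,0,0,0,0,0,0]])

```text
clock: 44.0
eef_pos: [571.0, -17.2, 83.6]
tool_rot: [-1.57, -0.056, 0.059]
contact_force: [-0.1, 0.9, -0.9]
opening: 0.548
```

```bash
python3 -c "
from h import *
go(572.4,-17.5,80.5)"
```

```text
t 44.0 pos [571.  -17.2  83.6] yaw 4.19 down [-0.002  0.    -1.   ] open 0.548 F [-0.1  0.9 -0.9] j6 -0.14 UNITS [ 0.047  0.102 -0.013]
```

>>> apply_moves(steps=[[-1,0,0.09,0,0,0,0],[-1,0,0.05,0,0,0,0],[-1,0,0,0,0,0,0],[-1,0,0,0,0,0,0],[-1,0,0,0,0,0,0]])

```text
clock: 44.5
eef_pos: [572.0, -17.3, 80.7]
tool_rot: [-1.57, -0.058, 0.057]
contact_force: [-0.7, 0.8, -2.8]
opening: 0.548
```

```bash
python3 -c "
from h import *
go(572.4,-17.5,80.5)"
```

```text
t 44.5 pos [572.  -17.3  80.7] yaw 4.2 down [ 0.001 -0.    -1.   ] open 0.548 F [-0.7  0.8 -2.8] j6 -0.14 UNITS [ 0.012  0.006 -0.008]
```

>>> apply_moves(steps=[[-1,0,0.03,0,0,0,0],[-1,0,0,0,0,0,0],[0.6,0,0,0,0,0,0],[0.6,0,0,0,0,0,0],[0.6,0,0,0,0,0,0]])

```text
clock: 45.0
eef_pos: [571.9, -17.3, 79.5]
tool_rot: [-1.57, -0.058, 0.057]
contact_force: [0.1, -0.2, -0.8]
opening: 0.777
```

>>> apply_moves(steps=[[0.6,0,0,0,0,0,0],[0.6,0,-0.7,0,0,0,0],[0.6,0,-0.9,0,0,0,0],[0.6,0,-0.9,0,0,0,0],[0.6,0,-0.9,0,0,0,0]])

```text
clock: 45.5
eef_pos: [571.7, -17.2, 182.4]
tool_rot: [-1.57, -0.057, 0.058]
contact_force: [-0.4, -0.1, 0.7]
opening: 0.8
```

>>> apply_moves(steps=[[0.6,-0.413,0,-0.7,0,0,0],[0.6,-0.413,0,-0.7,0,0,0],[0.6,-0.413,0,-0.7,0,0,0],[0.6,-0.413,0,-0.7,0,0,0],[0.6,-0.413,0,-0.7,0,0,0]])

```text
clock: 46.0
eef_pos: [517.2, -127.3, 181.4]
tool_rot: [-1.57, -0.058, 0.058]
contact_force: [-0.7, 0.2, 0.2]
opening: 0.8
```

>>> apply_moves(steps=[[0.6,-0.413,0,-0.7,0,0,0],[0.6,-0.413,0,-0.7,0,0,0],[0.6,-0.413,0,-0.7,0,0,0],[0.6,-0.413,0,-0.7,0,0,0],[0.6,-0.413,0,-0.7,0,0,0]])

```text
clock: 46.5
eef_pos: [463.1, -236.6, 181.4]
tool_rot: [-1.57, -0.057, 0.057]
contact_force: [0.4, -0.0, -0.4]
opening: 0.798
```

>>> apply_moves(steps=[[0.6,-0.413,0,-0.7,0,0,0],[0.6,-0.413,0,-0.7,0,0,0],[0.6,-0.413,0,-0.7,0,0,0],[0.6,-0.413,0,-0.7,0,0,0],[0.6,-0.413,0,-0.7,0,0,0]])

```text
clock: 47.0
eef_pos: [408.9, -345.9, 181.4]
tool_rot: [-1.57, -0.057, 0.057]
contact_force: [-0.3, -0.1, -0.9]
opening: 0.797
```

```bash
python3 -c "
from h import *
go(409.8,-345.1,75)"
```

```text
t 47.0 pos [ 408.9 -345.9  181.4] yaw 4.19 down [-0.  0. -1.] open 0.797 F [-0.3 -0.1 -0.9] j6 -0.82 UNITS [0.031 3.547 0.023]
```

>>> apply_moves(steps=[[0.6,0,0.71,0,0,0,0],[0.6,0,0.71,0,0,0,0],[0.6,0,0.71,0,0,0,0],[0.6,0,0.71,0,0,0,0],[0.6,0,0.71,0,0,0,0]])

```text
clock: 47.5
eef_pos: [409.5, -345.0, 74.1]
tool_rot: [-1.57, -0.058, 0.057]
contact_force: [0.6, -0.8, -0.0]
opening: 0.798
```

>>> apply_moves(steps=[[0.6,0,0,0,0,0,0],[-1,0,0,0,0,0,0],[-1,0,0,0,0,0,0],[-1,0,0,0,0,0,0],[-1,0,0,0,0,0,0]])

```text
clock: 48.0
eef_pos: [410.0, -345.5, 75.9]
tool_rot: [-1.571, -0.058, 0.057]
contact_force: [-0.7, 0.2, 7.2]
opening: 0.545
```

>>> apply_moves(steps=[[-1,0,0,0,0,0,0],[-1,0,0,0,0,0,0],[-1,0,0,0,0,0,0],[-1,0,0,0,0,0,0],[-1,0,0,0,0,0,0]])

```text
clock: 48.5
eef_pos: [410.0, -345.5, 75.9]
tool_rot: [-1.571, -0.058, 0.057]
contact_force: [-1.6, 1.3, 8.6]
opening: 0.55
```

```bash
python3 -c "
from h import *
go(645.8,-112.4,75)"
```

```text
t 48.5 pos [ 410.  -345.5   75.9] yaw 4.2 down [ 0.001 -0.001 -1.   ] open 0.55 F [-1.6  1.3  8.6] j6 -0.82 UNITS [8.407 0.031 7.173]
```

>>> apply_moves(steps=[[-1,0,-0.3,0,0,0,0],[-1,0,-0.6,0,0,0,0],[-1,0,-0.7,0,0,0,0],[-1,0,-0.7,0,0,0,0],[-1,0,-0.6,0,0,0,0]])

```text
clock: 49.0
eef_pos: [409.6, -345.0, 163.6]
tool_rot: [-1.571, -0.058, 0.057]
contact_force: [-0.7, 0.5, -1.3]
opening: 0.544
```

>>> apply_moves(steps=[[-1,0.56,0,0.478,0,0,0],[-1,0.56,0,0.478,0,0,0],[-1,0.56,0,0.478,0,0,0],[-1,0.56,0,0.478,0,0,0],[-1,0.56,0,0.478,0,0,0]])

```text
clock: 49.5
eef_pos: [488.6, -266.6, 162.7]
tool_rot: [-1.57, -0.058, 0.057]
contact_force: [-0.3, 0.2, -1.2]
opening: 0.547
```

>>> apply_moves(steps=[[-1,0.56,0,0.478,0,0,0],[-1,0.56,0,0.478,0,0,0],[-1,0.56,0,0.478,0,0,0],[-1,0.56,0,0.478,0,0,0],[-1,0.56,0,0.478,0,0,0]])

```text
clock: 50.0
eef_pos: [567.1, -189.0, 162.7]
tool_rot: [-1.57, -0.058, 0.057]
contact_force: [-1.0, -0.4, -0.6]
opening: 0.548
```

>>> apply_moves(steps=[[-1,0.56,0,0.478,0,0,0],[-1,0.56,0,0.478,0,0,0],[-1,0.56,0,0.478,0,0,0],[-1,0.56,0,0.478,0,0,0],[-1,0.56,0,0.478,0,0,0]])

```text
clock: 50.5
eef_pos: [646.0, -111.1, 162.5]
tool_rot: [-1.57, -0.058, 0.057]
contact_force: [0.3, -0.6, -0.3]
opening: 0.548
```

>>> apply_moves(steps=[[-1,0,0.8,0,0,0,0],[-1,0,0.8,0,0,0,0],[-1,0,0.7,0,0,0,0],[-1,0,0.4,0,0,0,0],[-1,0,0,0,0,0,0]])

```text
clock: 51.0
eef_pos: [644.5, -111.6, 79.5]
tool_rot: [-1.569, -0.056, 0.059]
contact_force: [-0.4, -0.2, -0.6]
opening: 0.545
```

>>> apply_moves(steps=[[-1,0,0.06,0,0,0,0],[-1,0,0,0,0,0,0],[-1,0,0,0,0,0,0],[-1,0,0,0,0,0,0],[-1,0,0,0,0,0,0]])

```text
clock: 51.5
eef_pos: [645.3, -112.1, 79.6]
tool_rot: [-1.57, -0.058, 0.057]
contact_force: [-0.7, -0.9, -1.2]
opening: 0.544
```

```bash
python3 -c "
from h import *
go(645.8,-112.4,76)"
```

```text
t 51.5 pos [ 645.3 -112.1   79.6] yaw 4.19 down [ 0.001 -0.    -1.   ] open 0.544 F [-0.7 -0.9 -1.2] j6 -0.28 UNITS [ 0.016  0.119 -0.01 ]
```

Lower 3.5 mm, release, rise, back off toward the start side and check.

>>> apply_moves(steps=[[-1,0,0.08,0,0,0,0],[-1,0,0.03,0,0,0,0],[-1,0,0.01,0,0,0,0],[-1,0,0,0,0,0,0],[0.6,0,0,0,0,0,0]])

```text
clock: 52.0
eef_pos: [645.4, -112.1, 76.0]
tool_rot: [-1.57, -0.058, 0.057]
contact_force: [0.1, 0.5, -0.4]
opening: 0.602
```

>>> apply_moves(steps=[[0.6,0,0,0,0,0,0],[0.6,0,0,0,0,0,0],[0.6,0,0,0,0,0,0],[0.6,0,-0.6,0,0,0,0],[0.6,0,-0.8,0,0,0,0]])

```text
clock: 52.5
eef_pos: [644.5, -111.9, 117.9]
tool_rot: [-1.57, -0.056, 0.059]
contact_force: [-0.1, -0.3, -0.2]
opening: 0.802
```

>>> apply_moves(steps=[[0.6,0,-0.8,0,0,0,0],[0.6,0,-0.8,0,0,0,0],[0.6,0,-0.8,0,0,0,0],[0.6,0,-0.2,-0.5,0,0,0],[0.6,0,0,-0.9,0,0,0]])

```text
clock: 53.0
eef_pos: [648.9, -154.1, 197.7]
tool_rot: [-1.571, -0.061, 0.057]
contact_force: [0.7, -0.3, -0.0]
opening: 0.797
```

>>> apply_moves(steps=[[0.6,-0.5,0,-0.9,0,0,0],[0.6,-0.5,0,-0.9,0,0,0],[0.6,-0.5,0,-0.9,0,0,0],[0.6,-0.5,0,-0.9,0,0,0],[0.6,-0.5,0,-0.9,0,0,0]])

```text
clock: 53.5
eef_pos: [582.3, -295.8, 195.6]
tool_rot: [-1.57, -0.057, 0.057]
contact_force: [-0.0, 0.2, -0.3]
opening: 0.799
```

>>> apply_moves(steps=[[0.6,-0.5,0,-0.9,0,0,0],[0.6,-0.5,0,-0.9,0,0,0],[0.6,-0.5,0,-0.9,0,0,0],[0.6,-0.5,0,-0.9,0,0,0],[0.6,0,0,0,0,0,0]])

```text
clock: 54.0
eef_pos: [529.6, -409.4, 195.6]
tool_rot: [-1.571, -0.055, 0.055]
contact_force: [-0.4, 0.8, -0.0]
opening: 0.799
```

```bash
python3 -c "
from h import *
from rig import robot
c=robot.read_camera('top');P=cloud(c);cv2.imwrite('pics/top3.png',c['color'][:,:,::-1])
for nm,zl,zh,box in [('can',65,90,(130,150,215,245)),('tall',95,140,(245,95,405,300))]:
  for s,q in blobs(P,zl,zh,box): print(nm,s,len(q),rect(q),np.median(q[:,2]))
hsv=cv2.cvtColor(c['color'],cv2.COLOR_RGB2HSV);m=(hsv[...,0]>100)&(hsv[...,0]<130)&(hsv[...,1]>120);b=np.zeros_like(m);b[180:205,255:290]=1;print('eraser',np.nanmedian(P[m&b],0))
go(306,-629,200)"
```

```text
can [147 180  31  29] 714 ((511.98931884765625, 325.0118103027344), (60.944610595703125, 59.07619094848633), 65.65309143066406) 77.331340090693
tall [361 119  26  27] 550 ((644.4344482421875, -110.41203308105469), (49.87596893310547, 50.09222412109375), 2.2778396606445312) 120.76880314808386
tall [257 120  40  23] 811 ((644.2717895507812, 87.72201538085938), (41.43479919433594, 80.01473236083984), 3.565047025680542) 110.4031662561574
tall [315 151  27  30] 722 ((571.9420776367188, -18.69525146484375), (50.32029724121094, 50.653709411621094), 4.3116254806518555) 130.4825966000191
tall [259 232  37  36] 703 ((401.89337158203125, 77.2978515625), (50.5156364440918, 50.34284973144531), 40.97256851196289) 125.44682329298537
eraser [529.86102754 105.22535258  17.71066988]
t 54.05 pos [ 530.2 -407.9  195.5] yaw 4.06 down [-0.  0. -1.] open 0.8 F [0.2 0.1 0.6] j6 -0.76 UNITS [-7.976 -0.149 -6.821]
```

View pics/top3.png

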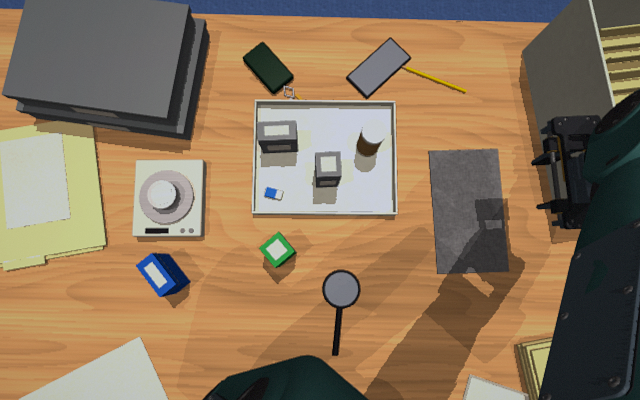

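The broad case (278,136), square case (328,168) and tube (370,140) are back, the can is on the pan (161,195), and the eraser (273,193) has not moved. I'll ease the gripper up and away from the file box before handing in.

>>> apply_moves(steps=[[0.6,0,-0.5,0.5,0,0,0],[0.6,0,-0.5,0.7,0,0,0],[0.6,0,-0.5,0.7,0,0,0],[0.6,0,0,0,0,0,0],[0.6,0,0,0,0,0,0]])

```text
clock: 54.55
eef_pos: [527.4, -348.9, 240.7]
tool_rot: [-1.57, -0.059, 0.058]
contact_force: [-0.2, 0.9, -0.5]
opening: 0.799
```

```bash
python3 -c "
from h import *
from rig import robot
go(306,-629,200)
print(robot.finish_job())"
```

```text
t 54.55 pos [ 527.4 -348.9  240.7] yaw 4.26 down [ 0. -0. -1.] open 0.799 F [-0.2  0.9 -0.5] j6 -0.7 UNITS [-8.054  1.359 -8.761]
the job is handed in; nothing more can be done
None
```

The job is done and handed in at about 55 s of the 144 s allowed. I stood the tube, square case and broad case on the mat and set the can on the scale's pan. Then I put the broad case, square case and tube back in the tray, in that order.

Last checks, from the top camera before hand-in:
- **Can:** about 1 mm from the middle of the pan, with its top at the expected height.
- **Tall things:** each within about 2 mm of where it was first measured, with tops at the same heights. The cases are turned about 3° from square to the tray, as they were at the start.
- **Eraser:** not moved, to within 0.2 mm.
- **Gripper:** clear of everything and reading only noise-level force.

No check failed or disagreed. The hand-in gives no verdict, so the result rests on these measurements.

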